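# Pump up the pressure sprayer until its gauge pin stands fully out

## Task

Pump up the small pressure sprayer on the steel bench: push its plunger knob all the way down from above and let it spring right back up, stroke after stroke, until the pressure pin in the little gauge beside the plunger stands fully out. Work only the knob and do not touch the pin; the sprayer stays standing where it is (not lifted, tipped or pushed away), the other things on the bench stay where they are, and at the end the knob is fully up again.

Things in the scene. Friction and masses are not known exactly. Their poses are not given: they have to be found in the camera images.
- sprayer: One-litre hand sprayer, loose, about 0.9 kg: white tank 110 mm across, 148 mm high, black nut 56 mm across, grey head 44 mm across, its flat top 199 mm up. Origin: centre of the underside, on the plunger's axis, z up. Nozzle out to 91 mm along +y, 185 mm up; grip out to 100 mm along -y, from 195 down to 75 mm height. Pressing the knob on its axis does not tip it.
- knob_top (a point): Centre of the flat top of the plunger's black mushroom knob, on the sprayer's axis above the head. Knob 50 mm across (flat for 42 mm), 21 mm thick, on a 14 mm steel rod. Its top is 284 mm above the bench when up, 224 mm when fully down. This point moves with the knob.
- plunger (a joint): Plunger travel: 0 = up, 0.060 m = fully down (hard stop). A spring lifts it: about 6 N when up, 12 N when down, plus about 1.2 N per 0.1 m/s of pushing. Each full stroke (54 mm or more down, then back up to within 5 mm) raises the pin by 6 mm, the first by 1.5 to 8.5 mm; strokes under about 50 mm raise it little or not at all.
- pin_out (a joint): How far the gauge pin is out: 0 = in (tip 2 mm proud of its tube), about 0.028 m = fully out. Starts at 0 to 0.010 m, rises on each down stroke and stays there; three to five full strokes bring it fully out. The last takes it from about 0.022 to about 0.028 m; further strokes change nothing (surplus air escapes).
- gauge_pin: White plastic pin of the pressure gauge, 11 mm across, upright in a black tube (21 mm across, top 161 mm up) on the tank's shoulder, 40 mm from the axis along the sprayer's +x. Origin on its axis, 2 mm below its flat tip; tip 163 mm up when in, 191 mm fully out. A thin dark ring halfway; a wider one at its root shows only when fully out. Not to be touched.
- soap: Bystander: clear square hand-soap bottle with a white pump top, 58 mm wide, 166 mm high, standing loose. Not a sprayer; its top does not move. Origin: centre of its underside.
- reagent: Bystander: round amber reagent bottle with a black cap, 66 mm across, 150 mm high, standing loose. Origin: centre of its underside.
- beaker: Bystander: clear plastic beaker, 72 mm across, 90 mm high, standing loose. Origin: centre of its underside.
- meter: Bystander: white pocket water meter lying flat, 36 mm wide, about 182 mm long (from 75 mm along its +y to 107 mm along -y), 18 mm thick. Origin: underside, middle of its case.

How it is judged:
On the way, in this order (a step that is already met when the one before it is completed fails the run):
1. the plunger has been pushed down in a first stroke (at least 40 mm) (value of joint plunger above 0.04 m).
2. the pin has come fully out (more than 25 mm) (value of joint pin_out above 0.025 m), for 0.2 s.
At the end, for the whole second after the job is handed in: The gauge pin is out by more than 25 mm (fully out is about 28 mm), the plunger is up again to within 5 mm, the sprayer stands upright on the bench (within 3 degrees) within 40 mm of where it stood, and the soap bottle, reagent bottle, beaker and meter are within 30 mm of where they were (value of joint pin_out above 0.025 m and value of joint plunger below 0.005 m and angle between sprayer's own z axis and vertical below 0.05 rad and height (world z) of sprayer below 0.005 m and distance of sprayer from where it was at the start of the episode below 0.04 m and linear speed of sprayer below 0.02 m/s and distance of each of soap, reagent, beaker, meter from where it was at the start of the episode below 0.03 m); the robot touches nothing.
It fails at once if the sprayer is lifted off the bench by more than 10 mm (height (world z) of sprayer above 0.01 m).
It fails at once if the sprayer is tipped by more than 15 degrees (angle between sprayer's own z axis and vertical above 0.26 rad).
It fails at once if the sprayer is pushed more than 40 mm from where it stood (distance of sprayer from where it was at the start of the episode above 0.04 m).
It fails at once if the robot touches the gauge pin (contact force between gauge_pin and the fingers above 0.5 N or contact force between gauge_pin and the arm above 0.5 N).
It fails at once if another thing on the bench is moved or lifted by more than 30 mm (distance of any of soap, reagent, beaker, meter from where it was at the start of the episode above 0.03 m).
It also fails if it takes over 42 s, if anything falls off the work surface, if the arm or the gripper's body presses on something with over 40 N, if the wrist force passes 120 N, or if a joint passes its speed limit or range.

## Robot

A 6-joint arm with a two-finger parallel gripper is mounted at the origin on the work surface. World frame = base frame: x ahead of the robot, y to its left, z up, the work surface at z = 0. Lengths are in m, angles in rad, forces in N, time in s.
With the tool pointing down it reaches from about 0.35 to 0.85 m from the base axis. Payload 8.1 kg.
Tool frame: the origin (TCP) lies at the very end of the fingers, on their centre line; the grasp point (between the pads) lies 19 mm behind it; z points along the fingers, x is the direction in which the jaws open and shut, and the axes are right-handed (so a half turn about z gives the same grasp; the last joint's range is limited). The gripper opens to 85 mm and grips with 20 to 120 N. Pads are 22 mm wide; open, the fingers measure 114 mm over their backs; the gripper's body (76 mm by 85 mm) begins 54 mm behind the grasp point. The pads swing forward as they close: fully open they stand 13 mm farther back than shut.
Start: joints at [1.142, 0.13, 1.488, -0, 1.523, -0.085], TCP at [0.202, 0.565, 0.231] pointing down, gripper open.
Joint ranges: [-2.96, 2.96], [-0.89, 2.26], [0.02, 2.5], [-1.34, 4.48], [0, 2.73], [-2.66, 2.66]. Speed limits (rad/s): [2.39, 2.39, 2.79, 3.14, 3.14, 3.14].

## Interface

Orientations are given as a 3x3 rotation matrix whose columns are the frame's x, y, z axes.
In Python, from workcell import bot gives the robot as it stands. The module is installed in compiled form; this text tells all that it offers.
- The arm moves only by the tool arm_command, never from a script. Its argument "plan" is one flat list of numbers, 4 for each row, row after row: the shift along the tool's x, y, z in m, then the turn about the tool's z in rad. In form: [dx, dy, dz, roll, dx, dy, dz, roll, ...]. A call has exactly 10 rows; each row is the pose to reach, as a shift and turn from the pose commanded when the call began, along the tool's axes at that moment; what a row does not reach only later rows make up. A row lasts 1/10 s, in which the tool goes at most 50 mm and 8.59 degrees, less where a joint would pass 70% of its speed; a pose out of reach is approached as far as the arm can. A call with a gripper value outside its range is refused whole. "grip" is the opening, from -1 (shut) to 1 (fully open), so that 0 is half open, set as the call begins (left out, the last holds). The fingers move at their own pace and stop on an object; the grip force is fixed at half the most. Time passes only in rows, so rows that repeat a pose let the fingers close, or fill a call up. It gives the time, the measured TCP pose, the force and the opening at its end, in the units of the state.
- bot.get_state(): the state, without advancing time (a new reading comes with each control period).
- bot.get_image(name): name is "side" or "top"; returns a dict with "img" (384x512x3 uint8, red, green, blue), "K" (3x3 intrinsics, pixels), "origin" and "rotation" of the camera in the world. Camera axes: x right, y up, looking along -z (the intrinsics and any distortion apply to the point x, -y, -z); pixel columns grow to the right and rows downward; lengths in m; the calibration is good to about 2 mm. A picture is of the moment at which its call begins. There is no depth.
- bot.finish_job(): hands the job in, once; it reports no verdict.
The state is a dict: "clock": time; "joint_pos": joint angles; "qvel": joint speeds; "joint_torque": joint torques, N m; "eef_pos": TCP position; "eef_rot": TCP orientation; "contact_force": force on the tool from outside, world axes, zero at the start; "ft_torque": the same for the moment, N m; "opening": finger opening in m.
Only numpy, scipy, OpenCV 4.12 (cv2) and the standard library are available. Lean on these libraries where they do the work, as an engineer would, in place of code of your own. Each camera call takes 0.05 s, during which the arm holds its last target. There are 200 camera calls.

## Working session

There is one attempt and no reset: what is moved stays moved. The work goes in short steps, Python scripts to look and compute and a tool call to move; the robot and the scene stay as the last step left them, time stands still between calls to the robot, and variables do not carry over. Pictures are saved under pics/ and viewed, about 8 in all and at most 12, crops included, and the job is handed in when it is done.

Besides the shell and the picture viewer there is one more tool, called after "Request:" as name(argument=value, ...) on one line, values as JSON. arm_command: Moves the arm, as the interface text tells. Its arguments: {"type":"object","properties":{"plan":{"type":"array"},"grip":{"type":"number"}},"required":["plan"]}

```bash
mkdir -p pics
cat > h.py <<'E'
import numpy as np, cv2
from workcell import bot
def snap(n,f):
    d=bot.get_image(n); cv2.imwrite(f'pics/{f}.png',d['img'][:,:,::-1]); return d
def proj(d,p):
    q=np.array(d['rotation']).T@(np.array(p)-d['origin']); q=np.array([q[0],-q[1],-q[2]]); u=np.array(d['K'])@q; return u[:2]/u[2]
def atz(d,uv,z):
    r=np.linalg.solve(np.array(d['K']),[uv[0],uv[1],1]); r=np.array(d['rotation'])@[r[0],-r[1],-r[2]]
    o=np.array(d['origin']); return o+r*(z-o[2])/r[2]
E
python3 - <<'E'
from h import *
a=snap('top','t1');b=snap('side','s1')
cv2.imwrite('pics/b1.png',cv2.resize(np.vstack([a['img'],b['img']])[:,:,::-1],(400,600)))
for d in(a,b):print(d['origin'],d['rotation'],d['K'],[k for k in d])
s=bot.get_state();print(s['eef_rot'],s['clock'],s['opening'])
E
```

```text
[ 0.49877445 -0.02239767  1.27084528] [[-0.02849527  0.998676   -0.04282835]
 [-0.99958834 -0.02832571  0.00456093]
 [ 0.00334175  0.04294068  0.99907203]] [[464.20445764   0.         258.25762658]
 [  0.         464.20445764 196.3672542 ]
 [  0.           0.           1.        ]] ['img', 'K', 'origin', 'rotation']
[ 0.3017716  -0.67695297  0.88505161] [[ 0.9330761   0.23600604 -0.27142244]
 [-0.35934062  0.64439473 -0.67500352]
 [ 0.01559828  0.72736276  0.68607588]] [[366.09428135   0.         252.79851735]
 [  0.         366.09428135 184.64701847]
 [  0.           0.           1.        ]] ['img', 'K', 'origin', 'rotation']
[[ 3.37119417e-01  9.41461647e-01 -6.82780561e-04]
 [ 9.41460431e-01 -3.37120083e-01 -1.51841660e-03]
 [-1.65971004e-03 -1.30923161e-04 -9.99998614e-01]] 0.1 0.08532086187965708
```

View pics/t1.png

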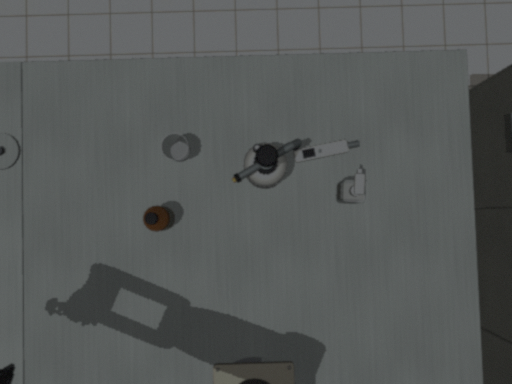

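View pics/s1.png

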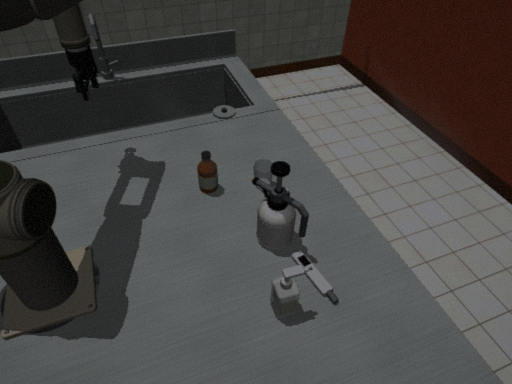

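The top view has the knob at about (266,155), the gauge pin at about (257,148), the nozzle tip at (237,178) and the grip end at (305,143). The side view has the knob at about (281,168).

Run:
```python
from h import *
a=snap('top','t2');b=snap('side','s2')
print('knob',atz(a,(266,155),.284),atz(b,(281,168),.284)); print('pin',atz(a,(257,148),.165),'noz',atz(a,(237,178),.185),'grip',atz(a,(301,143),.19))
for n,uv,z in(('soap',(351,190),.1),('reag',(152,218),.15),('beaker',(179,149),.09)):print(n,atz(a,uv,z))
A=cv2.resize(a['img'][115:205,215:325],None,fx=5,fy=5,interpolation=3)
B=cv2.resize(b['img'][145:255,235:325],None,fx=4,fy=4,interpolation=3)
A=cv2.copyMakeBorder(A,0,0,0,0,0);c=np.zeros((450,920,3),np.uint8);c[:450,:550]=A;c[:440,555:915]=B
cv2.imwrite('pics/c.png',cv2.convertScaleAbs(cv2.resize(c,(800,391)),alpha=1.8)[:,:,::-1])
```

```text
knob [ 0.62902251 -0.04595556  0.284     ] [ 0.62823933 -0.05300966  0.284     ]
pin [ 0.6621723  -0.02773918  0.165     ] noz [0.58982853 0.02124523 0.185     ] grip [ 0.66736483 -0.13099698  0.19      ]
soap [ 0.55842312 -0.26254161  0.1       ]
reag [0.50191928 0.22996475 0.15      ]
beaker [0.67626784 0.17125415 0.09      ]
```

View pics/c.png

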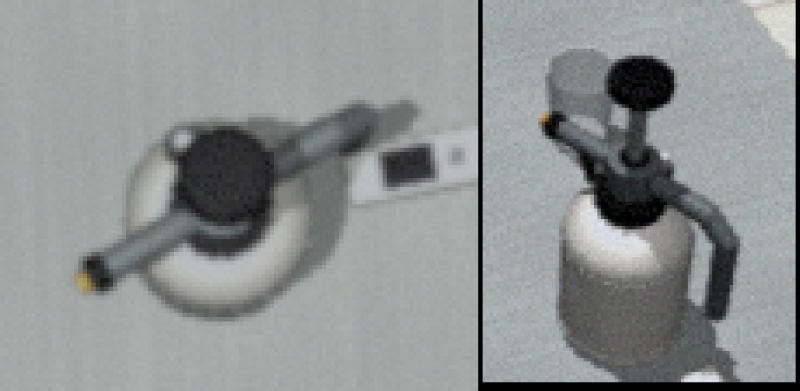

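Knob is at about (0.629, -0.048). The pin measures (0.662, -0.028), which is 40 mm away along the sprayer's +x, so the two agree. Next I shut the gripper, rise and travel over.

Request:
arm_command(plan=[-0.015, 0.02, -0.03, 0, -0.04, 0.055, -0.06, 0, -0.065, 0.09, -0.1, 0, -0.09, 0.127, -0.11, 0, -0.118, 0.166, -0.11, 0, -0.146, 0.205, -0.11, 0, -0.174, 0.245, -0.11, 0, -0.202, 0.285, -0.11, 0, -0.23, 0.325, -0.11, 0, -0.25, 0.352, -0.11, 0], grip=-1)

```text
clock: 1.2
eef_pos: [0.4506, 0.2082, 0.3412]
eef_rot: [[0.339, 0.941, 0.0], [0.941, -0.339, -0.001], [-0.0, 0.0, -1.0]]
contact_force: [0.7, 0.9, 0.5]
opening: -0.0003
```

Request:
arm_command(plan=[-0.015, 0.021, 0, 0, -0.035, 0.049, 0, 0, -0.06, 0.084, 0, 0, -0.085, 0.119, 0, 0, -0.11, 0.154, 0, 0, -0.135, 0.189, 0, 0, -0.155, 0.217, 0, 0, -0.17, 0.239, 0, 0, -0.179, 0.251, 0, 0, -0.182, 0.256, 0, 0])

```text
clock: 2.2
eef_pos: [0.6293, -0.0478, 0.3406]
eef_rot: [[0.338, 0.941, -0.001], [0.941, -0.338, 0.0], [-0.0, -0.001, -1.0]]
contact_force: [-0.3, 1.0, -0.5]
opening: 0.0
```

```bash
cat > look.py <<'E'
import sys
from h import *
b=snap('side','raw');f=sys.argv[1]
s=bot.get_state();print(s['clock'],s['eef_pos'],s['contact_force'],proj(b,s['eef_pos']),proj(b,(.629,-.048,.284)))
cv2.imwrite(f'pics/{f}.png',cv2.convertScaleAbs(cv2.resize(b['img'][120:260,210:350],None,fx=4,fy=4,interpolation=3),alpha=1.8)[:,:,::-1])
E
python3 look.py d1
```

```text
2.25 [ 0.62933655 -0.04757506  0.34073888] [ 0.20187937 -0.90067562 -0.59720359] [282.09315113 148.76210408] [280.45947406 166.71688363]
```

View pics/d1.png

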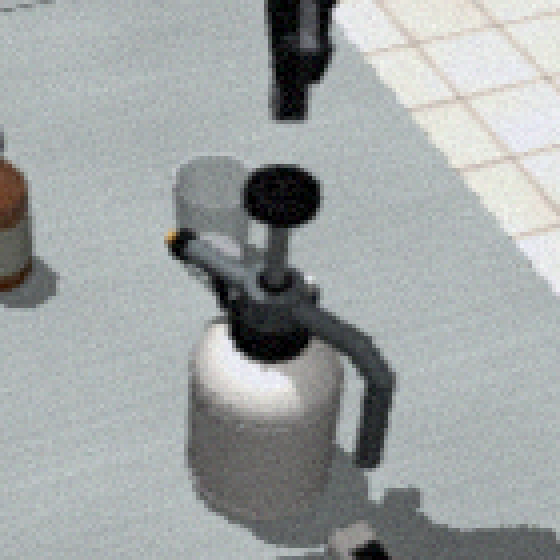

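The fingertips (crop (290,115)) are in line above the knob (crop (282,190)), matching the projection. First stroke down.

Request:
arm_command(plan=[0, 0, 0.02, 0, 0, 0, 0.04, 0, 0, 0, 0.05, 0, 0, 0, 0.06, 0, 0, 0, 0.075, 0, 0, 0, 0.09, 0, 0, 0, 0.103, 0, 0, 0, 0.112, 0, 0, 0, 0.115, 0, 0, 0, 0.115, 0])

```text
clock: 3.25
eef_pos: [0.6296, -0.0459, 0.2288]
eef_rot: [[0.336, 0.942, 0.003], [0.942, -0.336, 0.0], [0.001, 0.003, -1.0]]
contact_force: [-4.2, 1.4, 11.1]
opening: -0.0002
```

Request:
arm_command(plan=[0, 0, 0.003, 0, 0, 0, 0.004, 0, 0, 0, 0.004, 0, 0, 0, -0.01, 0, 0, 0, -0.025, 0, 0, 0, -0.04, 0, 0, 0, -0.055, 0, 0, 0, -0.065, 0, 0, 0, -0.07, 0, 0, 0, -0.07, 0])

```text
clock: 4.25
eef_pos: [0.6293, -0.0467, 0.2968]
eef_rot: [[0.337, 0.942, 0.001], [0.942, -0.337, -0.0], [0.0, 0.001, -1.0]]
contact_force: [0.2, -0.0, -0.2]
opening: -0.0
```

```bash
python3 look.py d2
```

```text
4.3 [ 0.62897774 -0.04669321  0.29581659] [-0.32936072  0.67639512 -0.26909145] [280.55525995 162.81641419] [280.45947406 166.71688363]
```

View pics/d2.png

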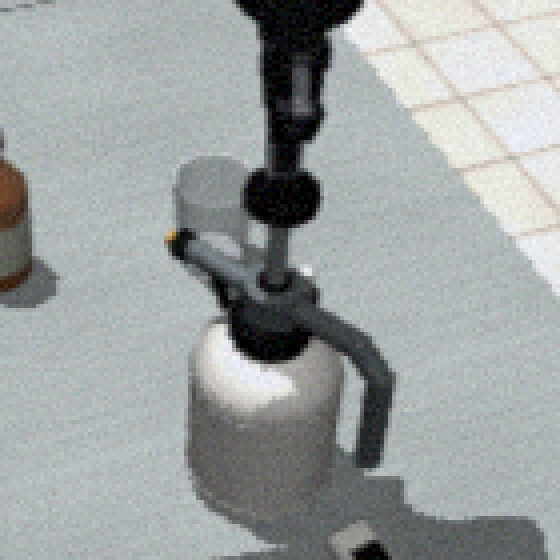

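The sprayer has not moved, the knob is up again, and the pin tip beside the head has risen (crop (307,270), before (308,283)). I'll do four more strokes; any surplus is harmless.

Request:
arm_command(plan=[0, 0, 0.012, 0, 0, 0, 0.028, 0, 0, 0, 0.046, 0, 0, 0, 0.062, 0, 0, 0, 0.072, 0, 0, 0, 0.075, 0, 0, 0, 0.075, 0, 0, 0, 0.05, 0, 0, 0, 0.02, 0, 0, 0, 0, 0])

```text
clock: 5.3
eef_pos: [0.6292, -0.0468, 0.2969]
eef_rot: [[0.337, 0.941, 0.001], [0.941, -0.337, -0.0], [0.0, 0.001, -1.0]]
contact_force: [0.1, 0.0, 0.3]
opening: -0.0001
```

Request:
arm_command(plan=[0, 0, 0.012, 0, 0, 0, 0.028, 0, 0, 0, 0.046, 0, 0, 0, 0.062, 0, 0, 0, 0.072, 0, 0, 0, 0.075, 0, 0, 0, 0.075, 0, 0, 0, 0.05, 0, 0, 0, 0.02, 0, 0, 0, 0, 0])

```text
clock: 6.3
eef_pos: [0.6289, -0.0468, 0.2956]
eef_rot: [[0.337, 0.941, -0.001], [0.941, -0.337, 0.0], [-0.0, -0.001, -1.0]]
contact_force: [0.2, -0.3, -0.1]
opening: -0.0004
```

```bash
python3 look.py d3
```

```text
6.35 [ 0.62972996 -0.04690549  0.2990953 ] [-0.18006717 -0.14111174  3.42779194] [280.95288873 161.79519123] [280.45947406 166.71688363]
```

View pics/d3.png

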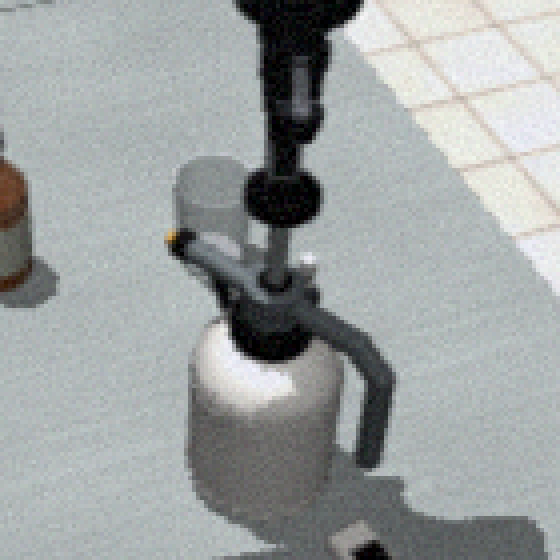

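The pin tip is up again, now at crop (307,255). Two more strokes, then retreat upward.

Request:
arm_command(plan=[0, 0, 0.012, 0, 0, 0, 0.028, 0, 0, 0, 0.046, 0, 0, 0, 0.062, 0, 0, 0, 0.072, 0, 0, 0, 0.076, 0, 0, 0, 0.076, 0, 0, 0, 0.05, 0, 0, 0, 0.02, 0, 0, 0, 0, 0])

```text
clock: 7.35
eef_pos: [0.6286, -0.0467, 0.2948]
eef_rot: [[0.337, 0.941, -0.002], [0.941, -0.337, 0.0], [-0.0, -0.002, -1.0]]
contact_force: [-0.1, 0.2, -0.1]
opening: -0.0002
```

Request:
arm_command(plan=[0, 0, 0.012, 0, 0, 0, 0.028, 0, 0, 0, 0.046, 0, 0, 0, 0.062, 0, 0, 0, 0.072, 0, 0, 0, 0.076, 0, 0, 0, 0.076, 0, 0, 0, 0.05, 0, 0, 0, 0.02, 0, 0, 0, 0, 0])

```text
clock: 8.35
eef_pos: [0.6284, -0.0467, 0.2942]
eef_rot: [[0.337, 0.941, -0.002], [0.941, -0.337, 0.0], [-0.0, -0.002, -1.0]]
contact_force: [0.3, -0.7, -1.0]
opening: 0.0004
```

```bash
sed -i "s/^cv2/p=(.664,-.028)\nfor z in(.163,.179,.185,.191):print(z,(proj(b,p+(z,))-[210,120])*4)\ncv2/" look.py; python3 look.py d4
```

```text
8.4 [ 0.62926204 -0.04681515  0.29758853] [-0.49654873 -0.67475477  3.04580993] [280.72659397 162.27755473] [280.45947406 166.71688363]
0.163 [303.94139752 289.13682475]
0.179 [305.72697958 272.76992913]
0.185 [306.40651395 266.54122185]
0.191 [307.0915736  260.26186899]
```

View pics/d4.png

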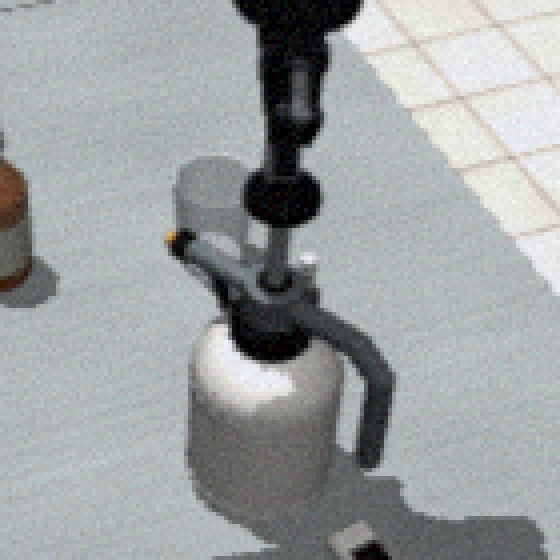

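The tip is unchanged since stroke 3 and projects to about 191 mm, so it is fully out. I'll check the depth with one slow stroke, then retreat and compare from both cameras.

Request:
arm_command(plan=[0, 0, 0.012, 0, 0, 0, 0.024, 0, 0, 0, 0.036, 0, 0, 0, 0.048, 0, 0, 0, 0.06, 0, 0, 0, 0.068, 0, 0, 0, 0.073, 0, 0, 0, 0.076, 0, 0, 0, 0.076, 0, 0, 0, 0.076, 0])

```text
clock: 9.4
eef_pos: [0.6301, -0.047, 0.224]
eef_rot: [[0.337, 0.941, 0.006], [0.941, -0.337, -0.001], [0.001, 0.006, -1.0]]
contact_force: [-9.2, 0.8, 37.5]
opening: 0.0001
```

Request:
arm_command(plan=[0, 0, -0.015, 0, 0, 0, -0.035, 0, 0, 0, -0.055, 0, 0, 0, -0.075, 0, 0, 0, -0.09, 0, 0, 0, -0.11, 0, 0, 0, -0.13, 0, 0, 0, -0.14, 0, 0, 0, -0.145, 0, 0, 0, -0.145, 0])

```text
clock: 10.4
eef_pos: [0.6289, -0.0467, 0.364]
eef_rot: [[0.337, 0.941, -0.001], [0.941, -0.337, 0.0], [-0.0, -0.001, -1.0]]
contact_force: [-0.4, 0.3, -0.0]
opening: 0.0003
```

Request:
arm_command(plan=[0.015, -0.02, 0, 0, 0.04, -0.05, 0, 0, 0.065, -0.085, 0, 0, 0.09, -0.12, 0, 0, 0.115, -0.155, 0, 0, 0.14, -0.19, 0, 0, 0.16, -0.22, 0, 0, 0.175, -0.24, 0, 0, 0.18, -0.25, 0, 0, 0.18, -0.25, 0, 0])

```text
clock: 11.4
eef_pos: [0.4534, 0.2077, 0.3642]
eef_rot: [[0.335, 0.942, -0.001], [0.942, -0.335, -0.0], [-0.001, -0.001, -1.0]]
contact_force: [0.6, 0.4, 0.3]
opening: -0.0001
```

Run:
```python
from h import *
a=snap('top','t5');b=snap('side','s5')
o=cv2.imread('pics/t1.png')[:,:,::-1]
f=lambda i,r,c,s:cv2.resize(i[r:r+110,c:c+110],(390,390),interpolation=3)
c=np.hstack([f(b['img'],145,230,0),f(a['img'],105,215,0)])
cv2.imwrite('pics/e.png',cv2.convertScaleAbs(c,alpha=1.8)[:,:,::-1])
# shift of each thing, start vs now (template matching)
for n,i0,i1,r in(('sprayer',o,a['img'],(130,190,230,305)),('soap',o,a['img'],(165,205,335,370)),('reag',o,a['img'],(203,235,140,178)),('beaker',o,a['img'],(132,165,160,192)),('meter',o,a['img'],(138,163,300,362))):
    t=np.ascontiguousarray(i0[r[0]:r[1],r[2]:r[3]]);m=cv2.matchTemplate(np.ascontiguousarray(i1),t,5);_,v,_,l=cv2.minMaxLoc(m);print(n,l[0]-r[2],l[1]-r[0],round(v,2))
print(bot.get_state()['contact_force'])
```

```text
sprayer 0 0 0.94
soap 0 0 1.0
reag 0 0 1.0
beaker 0 0 0.99
meter 0 0 1.0
[ 0.37196004 -0.78109778 -0.04931883]
```

View pics/e.png

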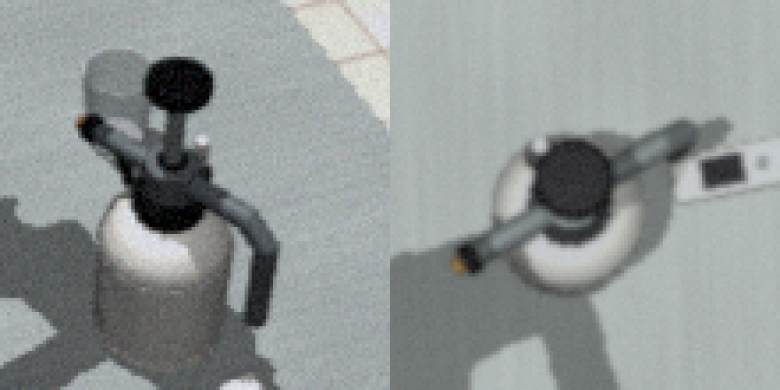

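The knob is fully up (side view (180,82)). The pin tip is at (203,137), the same height as after strokes 3 and 5, and nothing has moved. Handing in.

```bash
python3 -c "
from h import *
print(bot.finish_job())"
```

```text
the job is handed in; nothing more can be done
None
```

I pumped the sprayer with six strokes of the shut fingertips on the knob, backed off clear and handed the job in at about 11.5 s. No verdict is reported, so the checks below are my own.

- **Pin:** it rose over the first three strokes and then stopped moving. Its tip sits where a height of about 191 mm (fully out) projects, to within a pixel or two. The wide root ring that confirms "fully out" could not be seen at this resolution.
- **Stroke depth:** I stopped to read the depth at the bottom only on the last stroke, at the hard stop (224 mm, 37 N), and on the first, at 55 mm before a further 4 mm push. Strokes 2 to 5 used nearly the same commanded depth as the last but were not measured at the bottom.
- **Final state:** the knob is up again in the last pictures. The sprayer and all four bystanders match their starting positions with no pixel shift in the top view. The measured force on the tool was about zero.

None of the checks failed or disagreed.

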